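# Zero the comparator on its master, then swap in the spacer

## Robot

A 6-joint arm with a two-finger parallel gripper is mounted at the origin on a cart in front of the work surface, level with it; the furniture and walls round the work are solid. World frame = base frame: x ahead of the robot, y to its left, z up, the work surface at z = 0. Lengths are in m, angles in rad, forces in N, time in s.
With the tool pointing down it reaches from about 0.35 to 0.775 m from the base axis. Payload 7.3 kg.
Tool frame: the origin (TCP) lies at the very end of the fingers, on their centre line; the grasp point (between the pads) lies 19 mm behind it; z points along the fingers, y is the line along which they close (so a half turn about z gives the same grasp; the last joint's range is limited). The gripper opens to 92 mm and grips with 3 to 60 N. Pads are 19 mm wide; open, the fingers measure 130 mm over their backs; the gripper's body (75 mm by 190 mm) begins 47 mm behind the grasp point.
Start: joints at [1.063, 0.342, 1.524, -0, 1.275, -0.146], TCP at [0.186, 0.491, 0.227] pointing down, gripper open.
Joint ranges: [-2.53, 2.53], [-0.77, 2.02], [0.04, 2.7], [-1, 4.14], [0.28, 2.66], [-3.11, 3.11]. Speed limits (rad/s): [2.57, 2.57, 3.14, 3.14, 3.14, 3.14].

## Interface

Orientations are given as [roll, pitch, yaw] about the fixed x, y, z axes, in that order (R = Rz(yaw) Ry(pitch) Rx(roll)).
In Python, from cell import observe, read_camera, get_calibration, hand_in, search_frame gives the robot as it stands.
- The arm moves only by the tool step_arm, never from a script. Its argument "commands" is a list of rows, each an object with "translation": the shift along the tool's x, y, z in mm, a list of three; "roll": the turn about the tool's z in rad. In form: [{"translation": [x, y, z], "roll": roll}, ...]. A call has 1 to 20 rows; each row shifts and turns the commanded pose from where the row before left it, along the tool's axes as they then stand; what a row does not reach is not made up. A row lasts 1/12 s, in which the tool goes at most 41.7 mm and 7.16 degrees, less where a joint would pass 70% of its speed; a pose out of reach is approached as far as the arm can. A call is refused whole if a number of a shift passes 41.7 or a number of a turn 0.125, either way. A call with a gripper value outside its range is refused whole. "fingers" is the opening, from 0 (shut) to 1 (fully open), set as the call begins (left out, the last holds). The fingers move at their own pace and stop on an object; "grip_force" is the grip in N (left out, the last holds). Time passes only in rows, so rows that do not move let the fingers close. It gives the time, the measured TCP pose, the force, the opening and the grip force at its end, in the units of the state.
- observe(): the state, without advancing time (a new reading comes with each control period).
- read_camera(name): name is "scene" or "side" or "wrist"; returns the picture (480x640x3 uint8, red, green, blue); there is no depth.
- get_calibration(name): a dict with "camera_matrix" (3x3 intrinsics, pixels), "dist_coeffs" ([k1, k2, p1, p2, k3] as OpenCV has them; the pictures are not rectified), "world_from_camera" (4x4, takes a point from camera to world coordinates). Camera axes: x right, y up, looking along -z (the intrinsics and any distortion apply to the point x, -y, -z); pixel columns grow to the right and rows downward; lengths in m; the calibration is good to about 2 mm. A picture is of the moment at which its call begins: read the wrist's pose just before it. get_calibration takes no time and is no camera call; for the wrist camera it gives the pose at the moment of the call.
- hand_in(): hands the job in; it is judged then, once.
Trained networks look in the newest picture that a camera, given by its name, has taken for a name from the list of things; names that differ only in an ending like _2 or _b are one class to them, and where a whole thing is asked for, a point or a joint stands for the part that bears it (a point fixed in the world has none). Each returns a list of dicts, best first, with "confidence" (0 to 1); they miss things now and then, are a little off and sometimes report something else, mostly with a low value. They report only what shows in the picture. A call takes as long as a camera call. They do not tell look-alikes from the thing itself.
- search_frame(camera, name): "at" ([x, y, z] in m, in world coordinates, good to about 4 mm: the middle of the surface that is visible of it).
The state is a dict: "time": time; "qpos": joint angles; "qvel": joint speeds; "joint_efforts": joint torques, N m; "tool_pos": TCP position; "tool_rot": TCP orientation; "contact_force": force on the tool from outside, world axes, zero at the start; "torque": the same for the moment, N m; "opening": finger opening in m; "grip_force": force on a finger pad.
Only numpy, scipy, OpenCV 4.12 (cv2) and the standard library are available. Lean on these libraries where they do the work, as an engineer would, in place of code of your own. Each camera call takes 0.05 s, during which the arm holds its last target. There are 200 camera calls.

## Task

The bench comparator is holding its master, the dark steel gauge block: turn the rim of the dial until the red zero mark stands at the tip of the needle. Then, without disturbing the dial setting, lift the master out and stand it upright in the middle of the blue pad, and set the aluminium spacer in its place: upright and flat on the green base, lengthwise and centred between anvil and sprung plunger, its end against the anvil, so that the needle shows how far it differs. Let go of everything and leave the other things on the bench alone.

Things in the scene. Friction and masses are not known exactly. Their poses are not given: they have to be found in the camera images.
- dial_centre (a point): Comparator dial, face up: point on its upright axis, half-way up the knurled round rim (56 mm dia, 14 high, top 66 above the bench), which turns about this axis with the white face. Grey case below: 48 dia. Frame x: along the base from anvil to dial, z up. The fixed green base plate is 224 x 100 x 12 mm; the sprung plunger comes out of the case along -x.
- bezel (a joint): Turn of the dial rim and face, rad, positive clockwise seen from above, limits -1.6 to 1.6; stays where it is left (0.05 N m of friction).
- needle (a joint): Needle angle, rad, positive clockwise seen from above, same origin as joint bezel: the needle is at the zero mark when the two are equal. Driven by the plunger alone: +0.25 rad per mm that it is pushed in, so a part 2 mm longer moves it 0.5 rad clockwise. It cannot be touched.
- zero_mark (a point): Red zero mark on the dial face (with a red flag beside it on the rim), 20 mm from the dial's axis; turns with the rim. x axis outwards from the dial's axis, z up.
- needle_tip (a point): Tip of the black needle over the dial face, 20 mm from the dial's axis; x axis outwards from the dial's axis, z up.
- anvil: Fixed dark steel anvil, 34 mm wide and high, on the base plate's end away from the dial. Origin: middle of the lower edge of its measuring face, on the plate's top (12 mm above the bench). x: out of that face, level, towards the plunger; z up. A part is measured standing on the plate, length along x, centred on it, one end at this face, the other pressed by the plunger.
- plunger_tip (a point): Middle of the plunger's tip face (18 mm wide, 15 to 26 above the bench), 57 to 59 mm from the anvil when nothing is in; yields 18 mm at 2 to 8 N. Above it a slippery white ramp rises 26 mm, leaning 15 mm away from the anvil: a part lowered straight down, 1 to 2 mm clear of the anvil, pushes the plunger back by itself (under 10 N); once let go it is pressed to the anvil.
- master_centre (a point): Centre of the master: dark ground steel gauge block, 66 long (x) x 33 wide (y) x 50 high (z) mm, 0.86 kg; at the start it stands in the comparator, between anvil and plunger.
- spacer_centre (a point): Centre of the part to be checked: bright aluminium spacer, 68 long (x) x 32 wide (y) x 46 high (z) mm, about 0.25 kg, with one dark bore in its top and two in each side; at the start it stands upright on the bench. Its two ends are alike.
- pad: Square blue plastic pad, 120 x 120 x 4 mm, fixed on the bench. Origin: centre of its underside.
- calliper: Bystander: steel calliper, 80x200x9, lying at the back right (mm). Origin: centre of its underside.
- hammer: Bystander: hammer with a wooden handle, 308 long, lying behind the comparator (mm). Origin: centre of its underside.
- marker: Bystander: blue-black marker pen, 134 long x 12, lying in front of the comparator (mm). Origin: centre of its underside.
There are look-alikes about, which are no part of the job. What is shaped like the part that bears spacer_centre but pink or purple is not meant.

How it is judged:
On the way, in this order (a step that is already met when the one before it is completed fails the run):
1. with the master in the comparator, the zero mark stands at the needle tip (3.5 mm, 10 degrees) (distance between zero_mark and needle_tip below 0.0035 m and x of master_centre in the frame of anvil between 0.0305 and 0.0355 m and z of master_centre in the frame of anvil between 0.0225 and 0.0275 m and y of master_centre in the frame of anvil between -0.012 and 0.012 m), for 0.3 s.
2. the master stands upright on the pad (horizontal distance between master_centre and pad below 0.04 m and height (world z) of master_centre between 0.024 and 0.034 m and angle between master_centre's own z axis and vertical below 0.08 rad), for 0.2 s.
At the end, for the whole second after the job is handed in: Master upright on the pad, within 40 mm of its centre; spacer upright on the base plate, lengthwise (0.08 rad), end within 2.5 mm of the anvil, within 9 mm of the measuring axis; needle clockwise of the zero mark by the spacer's excess (tip 4.5 to 14.5 mm aside of the mark; 9.6 is perfect) (all of step 2 and x of spacer_centre in the frame of anvil between 0.0315 and 0.0365 m and y of spacer_centre in the frame of anvil between -0.009 and 0.009 m and z of spacer_centre in the frame of anvil between 0.0205 and 0.0255 m and angle between spacer_centre's own z axis and vertical below 0.06 rad and angle between the x axis of spacer_centre and the x axis of anvil, either way round below 0.08 rad and y of needle_tip in the frame of zero_mark between -0.0145 and -0.0045 m and x of needle_tip in the frame of zero_mark above -0.012 m); the robot touches nothing.
It fails at once if a bystander (calliper, hammer, marker) is moved by more than 30 mm (distance of any of calliper, hammer, marker from where it was at the start of the episode above 0.03 m).
It also fails if it takes over 72 s, if anything falls off the work surface, if the arm or the gripper's body presses on something with over 40 N, if the wrist force passes 120 N, or if a joint passes its speed limit or range.

## Working session

There is one attempt and no reset: what is moved stays moved. The work goes in short steps, Python scripts to look and compute and a tool call to move; the robot and the scene stay as the last step left them, time stands still between calls to the robot, and variables do not carry over. Pictures are saved under pics/ and viewed, at most 10 in all, crops included, and the job is handed in when it is done.

Besides the shell and the picture viewer there is one more tool, called after "Request:" as name([rows], argument=value, ...), one row to a line, values as JSON. step_arm: Moves the arm, as the interface text tells. Its arguments: {"type":"object","properties":{"commands":{"type":"array"},"fingers":{"type":"number"},"grip_force":{"type":"number"}},"required":["commands"]}

```bash
mkdir -p pics; ls; cat > h.py <<'E'
import numpy as np, cv2
from cell import *
def snap(n,f):
    im=read_camera(n); cv2.imwrite('pics/'+f,cv2.cvtColor(im,cv2.COLOR_RGB2BGR)); return im
def ray(n,uv,c=None):
    c=c or get_calibration(n); K=np.array(c['camera_matrix']);d=np.array(c['dist_coeffs']);T=np.array(c['world_from_camera'])
    p=cv2.undistortPoints(np.array([[uv]],float),K,d)[0,0]
    return T[:3,3],T[:3,:3]@np.array([p[0],-p[1],-1])
def atz(n,uv,z,c=None):
    o,r=ray(n,uv,c); return o+r*(z-o[2])/r[2]
def tri(rs):
    A=0;b=0
    for o,r in rs:
        r=r/np.linalg.norm(r);P=np.eye(3)-np.outer(r,r);A=A+P;b=b+P@o
    return np.linalg.solve(A,b)
def proj(n,p,c=None):
    c=c or get_calibration(n);T=np.linalg.inv(np.array(c['world_from_camera']))
    q=T[:3,:3]@np.array(p)+T[:3,3]
    return cv2.projectPoints(np.array([[q[0],-q[1],-q[2]]]),np.zeros(3),np.zeros(3),np.array(c['camera_matrix']),np.array(c['dist_coeffs']))[0][0,0]
E
python3 - <<'E'
from h import *
np.set_printoptions(precision=4,suppress=True)
o=observe();print(o)
for n in ['scene','side']:
    snap(n,n+'0.png')
    print(n,np.array(get_calibration(n)['world_from_camera']))
    for t in ['dial_centre','zero_mark','needle_tip','anvil','plunger_tip','master_centre','spacer_centre','pad']:
        for r in search_frame(n,t)[:3]: print(t,np.round(r['at'],3),round(r['confidence'],2),proj(n,r['at']).round())
E
```

```text
pics
{'time': 0.0, 'qpos': array([ 1.063 ,  0.3427,  1.525 , -0.    ,  1.2754, -0.146 ]), 'qvel': array([0.0006, 0.0019, 0.0002, 0.0006, 0.0002, 0.0001]), 'joint_efforts': array([  0.0012, -43.1249, -24.4213,   0.0718,   0.056 ,  -0.0001]), 'tool_pos': array([0.1856, 0.4907, 0.226 ]), 'tool_rot': array([-3.1401, -0.0002,  2.7798]), 'contact_force': array([-0.4686,  1.0719,  0.2593]), 'torque': array([ 0.0453, -0.0672,  0.011 ]), 'grip_force': 0.0, 'opening': 0.0921798206297585}
scene [[ 0.6823  0.3101 -0.662  -0.0535]
 [-0.731   0.2875 -0.6188 -0.4413]
 [-0.0016  0.9062  0.4229  0.4594]
 [ 0.      0.      0.      1.    ]]
dial_centre [0.497 0.178 0.015] 0.94 [279. 263.]
zero_mark [0.519 0.222 0.058] 0.88 [271. 235.]
anvil [0.517 0.047 0.039] 0.6 [332. 271.]
plunger_tip [0.52  0.153 0.03 ] 0.63 [295. 257.]
master_centre [0.503 0.091 0.05 ] 0.82 [311. 261.]
spacer_centre [ 0.479 -0.219  0.041] 0.92 [450. 338.]
spacer_centre [ 0.314 -0.072  0.043] 0.88 [303. 346.]
spacer_centre [ 0.434 -0.118  0.042] 0.7 [377. 323.]
pad [0.54  0.378 0.004] 0.76 [236. 234.]
side [[ 0.5404 -0.6871  0.4857  1.1227]
 [ 0.8414  0.4382 -0.3162 -0.2756]
 [ 0.0044  0.5796  0.8149  1.0377]
 [ 0.      0.      0.      1.    ]]
dial_centre [0.541 0.177 0.01 ] 0.72 [341. 238.]
zero_mark [0.523 0.224 0.061] 0.8 [355. 212.]
anvil [0.532 0.054 0.044] 0.79 [296. 250.]
plunger_tip [0.526 0.143 0.042] 0.61 [327. 232.]
plunger_tip [0.531 0.055 0.044] 0.57 [296. 249.]
master_centre [0.533 0.095 0.061] 0.9 [311. 238.]
spacer_centre [ 0.56  -0.066  0.044] 0.88 [256. 283.]
spacer_centre [ 0.344 -0.062  0.042] 0.69 [215. 217.]
spacer_centre [ 0.508 -0.215  0.044] 0.64 [185. 297.]
pad [0.557 0.384 0.003] 0.72 [412. 208.]
```

```bash
python3 - <<'E'
import cv2
a=cv2.imread('pics/scene0.png')[170:410,180:500];cv2.imwrite('pics/s1.png',cv2.resize(a,None,fx=2.5,fy=2.5,interpolation=cv2.INTER_CUBIC))
a=cv2.imread('pics/side0.png')[160:340,160:400+60];cv2.imwrite('pics/s2.png',cv2.resize(a,None,fx=2.6,fy=2.6,interpolation=cv2.INTER_CUBIC))
E
```

```text
(no output)
```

View pics/s1.png

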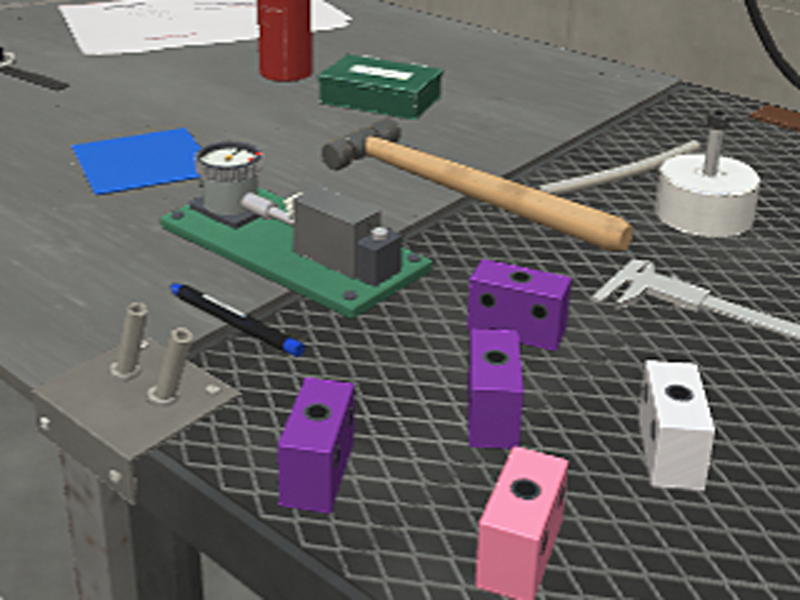

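View pics/s2.png

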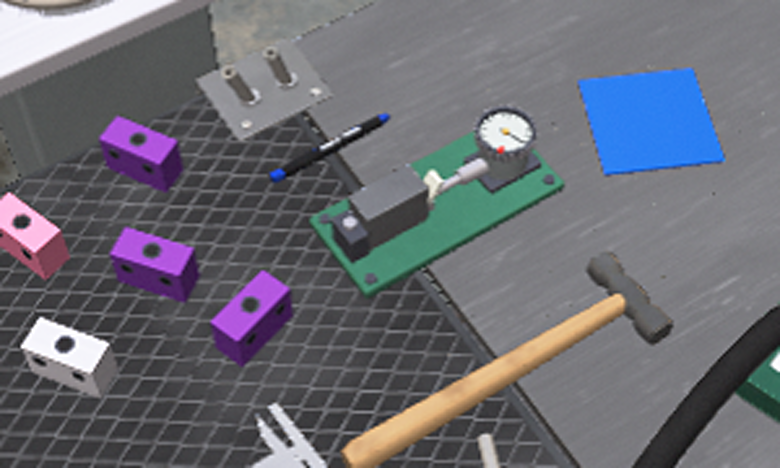

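The five block-shaped candidates in the scene picture are purple (311,346), purple (378,323), purple (387,290), pink (389,377) and bright white/silver (450,338). Only the last isn't purple or pink, so it is the aluminium spacer, and both enlarged crops above show it. In the crops the dial's red mark is at about (283,232) in scene and (353,217) in side.

```bash
cat >> h.py <<'E'
def plan(target,yaw=None):
    o=observe();p=o['tool_pos'];y=o['tool_rot'][2]
    d=np.array(target)-p
    c,s=np.cos(y),np.sin(y)
    print('tool mm',np.round(1000*np.array([c*d[0]+s*d[1],s*d[0]-c*d[1],-d[2]]),1),'yaw',round(y,4), 'roll', None if yaw is None else round((y-yaw+np.pi/2)%np.pi-np.pi/2,3), 'from',p.round(4))
E
python3 - <<'E'
from h import *
np.set_printoptions(precision=4,suppress=True)
f=lambda u:(u[0]/2.5+180,u[1]/2.5+170)
g=lambda u:(u[0]/2.6+160,u[1]/2.6+160)
S=[atz('scene',f(u),.012) for u in [(162,222),(350,310),(431,266)]]
D=[atz('side',g(u),.012) for u in [(312,222),(370,292),(563,183)]]
print(S,D)
d=D[2]-D[1];print('axis',np.arctan2(d[1],d[0]),np.linalg.norm(d)); d=S[0]-S[1];print('axis',np.arctan2(d[1],d[0]),np.linalg.norm(d))
# spacer top corners z=.046
print([atz('side',g(u),.046) for u in [(45,318),(117,347),(22,351)]])
print([atz('scene',f(u),.046) for u in [(643,361),(705,363),(713,428),(652,428)]])
print([atz('side',g(u),.004) for u in [(579,80),(694,69),(724,161),(605,175)]])
p=observe();W=np.array(get_calibration('wrist')['world_from_camera']);print(W)
plan((.52,.13,.32),1.5)
E
```

```text
[array([0.4648, 0.2501, 0.012 ]), array([0.4709, 0.0366, 0.012 ]), array([0.5632, 0.0333, 0.012 ])] [array([0.4819, 0.0392, 0.012 ]), array([0.5749, 0.0444, 0.012 ]), array([0.5704, 0.261 , 0.012 ])]
axis 1.591512425815674 0.21673357499632648
axis 1.5995020149024657 0.2135961451911345
[array([ 0.4666, -0.2132,  0.046 ]), array([ 0.5251, -0.1736,  0.046 ]), array([ 0.4858, -0.2428,  0.046 ])]
[array([ 0.5138, -0.1776,  0.046 ]), array([ 0.5387, -0.2075,  0.046 ]), array([ 0.4809, -0.2412,  0.046 ]), array([ 0.4566, -0.2152,  0.046 ])]
[array([0.4714, 0.3556, 0.004 ]), array([0.5222, 0.4632, 0.004 ]), array([0.6285, 0.4121, 0.004 ]), array([0.5801, 0.3048, 0.004 ])]
[[ 0.3532 -0.8955 -0.2709  0.112 ]
 [ 0.9356  0.3379  0.1027  0.5168]
 [-0.0005 -0.2898  0.9571  0.3853]
 [ 0.      0.      0.      1.    ]]
tool mm [-440.3 -219.3  -93.2] yaw 2.7797 roll 1.28 from [0.1858 0.491  0.2268]
```

Request:
step_arm([
  {"translation": [-30,-15,-6],"roll": 0},
  {"translation": [-30,-15,-6],"roll": 0},
  {"translation": [-30,-15,-6],"roll": 0},
  {"translation": [-30,-15,-6],"roll": 0},
  {"translation": [-30,-15,-6],"roll": 0},
  {"translation": [-30,-15,-6],"roll": 0},
  {"translation": [-30,-15,-6],"roll": 0},
  {"translation": [-30,-15,-6],"roll": 0},
  {"translation": [-30,-15,-6],"roll": 0},
  {"translation": [-30,-15,-6],"roll": 0},
  {"translation": [-30,-15,-6],"roll": 0},
  {"translation": [-30,-15,-6],"roll": 0},
  {"translation": [-30,-15,-6],"roll": 0},
  {"translation": [-30,-15,-6],"roll": 0},
  {"translation": [-20,-10,0],"roll": 0},
  {"translation": [0,0,0],"roll": 0.12},
  {"translation": [0,0,0],"roll": 0.12},
  {"translation": [0,0,0],"roll": 0.12},
  {"translation": [0,0,0],"roll": 0.12},
  {"translation": [0,0,0],"roll": 0.12},
])

```text
time: 2.57
tool_pos: [0.5195, 0.1294, 0.3106]
tool_rot: [-3.141, -0.0, 2.174]
contact_force: [-0.8, 0.2, -0.2]
opening: 0.0918
grip_force: 0.0
```

Request:
step_arm([
  {"translation": [0,0,0],"roll": 0.12},
  {"translation": [0,0,0],"roll": 0.12},
  {"translation": [0,0,0],"roll": 0.12},
  {"translation": [0,0,0],"roll": 0.12},
  {"translation": [0,0,0],"roll": 0.1},
  {"translation": [0,0,0],"roll": 0},
  {"translation": [0,0,0],"roll": 0},
])

```text
time: 3.15
tool_pos: [0.5194, 0.1295, 0.3107]
tool_rot: [-3.142, -0.0, 1.603]
contact_force: [1.0, 0.1, -0.4]
opening: 0.0919
grip_force: 0.0
```

```bash
python3 - <<'E'
from h import *
print(observe()['tool_pos'],observe()['tool_rot'],observe()['qpos'])
c=get_calibration('wrist');im=snap('wrist','w1.png');print(c['camera_matrix'],np.round(c['world_from_camera'],3))
for t in ['dial_centre','zero_mark','needle_tip','anvil','plunger_tip','master_centre']:
    for r in search_frame('wrist',t)[:2]: print(t,np.round(r['at'],3),round(r['confidence'],2),proj('wrist',r['at']).round())
E
```

```text
[0.51942642 0.12954068 0.31070472] [-3.14154333e+00 -7.26692150e-05  1.60290142e+00] [1.01157519e-01 3.11312810e-01 1.33760354e+00 7.61310793e-05
 1.49272050e+00 6.90464869e-02]
[[415.30274059   0.         319.34799021]
 [  0.         415.30274059 242.0508108 ]
 [  0.           0.           1.        ]] [[ 0.999 -0.031 -0.01   0.516]
 [ 0.033  0.957  0.29   0.206]
 [ 0.    -0.29   0.957  0.469]
 [ 0.     0.     0.     1.   ]]
dial_centre [0.521 0.177 0.009] 0.57 [323. 145.]
zero_mark [0.525 0.227 0.058] 0.62 [329.  94.]
needle_tip [0.522 0.049 0.044] 0.42 [320. 267.]
plunger_tip [0.521 0.106 0.06 ] 0.71 [321. 220.]
plunger_tip [0.519 0.148 0.035] 0.58 [320. 175.]
master_centre [0.52  0.103 0.063] 0.8 [320. 223.]
master_centre [ 0.68  -0.143  0.005] 0.65 [433. 394.]
```

View pics/w1.png

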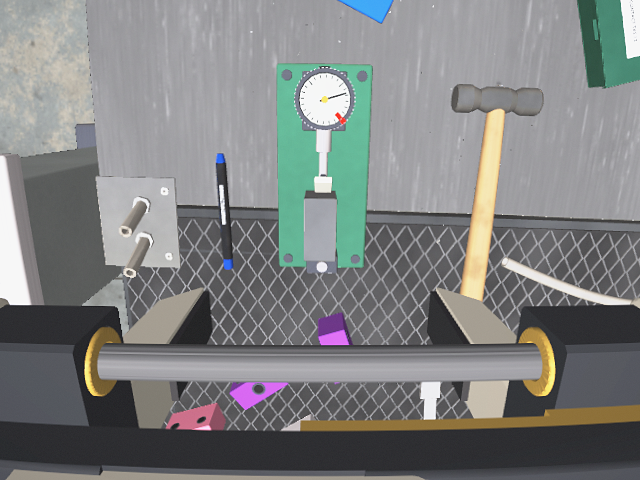

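The wrist view shows the dial hub at (324,100), the needle pointing right and slightly up to about (345,94), and the red mark and flag at about (340,119). The master's top runs from (304,195) to (337,258).

```bash
cat >> h.py <<'E'
def dial(im,c,show=True):
    hub=proj('wrist',(.52,.208,.064),c) if not hasattr(dial,'h') else dial.h
    a=im.astype(int); R,G,B=a[...,0],a[...,1],a[...,2]
    def cen(m,near,rad):
        v,u=np.nonzero(m); k=np.hypot(u-near[0],v-near[1])<rad
        return np.array([u[k].mean(),v[k].mean()]),k.sum()
    y,n1=cen((R>180)&(G>150)&(B<110),hub,60)
    r,n2=cen((R>170)&(G<90)&(B<90),y,60)
    C=atz('wrist',y,.066,c); Rm=atz('wrist',r,.066,c)
    # needle: dark pixels, radial sampling in world
    best=[]
    for t in np.radians(np.arange(0,360,1)):
        s=0
        for q in np.linspace(.006,.018,13):
            u,v=proj('wrist',C+q*np.array([np.cos(t),np.sin(t),0]),c); s+=cv2.getRectSubPix(im,(1,1),(float(u),float(v))).astype(int).sum()
        best.append(s)
    best=np.array(best); w=np.maximum(best.mean()-1.5*best.std()-best,0)
    t=np.radians(np.arange(360)); na=np.degrees(np.angle((w*np.exp(1j*t)).sum()))
    d=Rm-C; ra=np.degrees(np.arctan2(d[1],d[0]))
    print('hub',y,C,'n',n1,n2,'red r',np.hypot(d[0],d[1]),'needle',na,'red',ra,'ccw turn rad',np.radians((na-ra+180)%360-180))
    return C
E
python3 - <<'E'
from h import *
c=get_calibration('wrist');im=cv2.cvtColor(cv2.imread('pics/w1.png'),cv2.COLOR_BGR2RGB)
dial(im,c)
P=lambda u,z:print(u,atz('wrist',u,z,c).round(4))
for u in [(277.5,64.5),(372,66),(364,267),(278,265.5)]:P(u,.012)
for u in [(304,193),(336,192),(337,258),(304,257.5)]:P(u,.062)
E
```

```text
hub [324.0952381   98.80952381] [0.52050831 0.22251818 0.066     ] n 21 39 red r 0.023095856291549578 needle 16.56025900297247 red -47.13738379206956 ccw turn rad 1.1117335925327272
(277.5, 64.5) [0.4718 0.2576 0.012 ]
(372, 66) [0.5694 0.2592 0.012 ]
(364, 267) [0.5742 0.0385 0.012 ]
(278, 265.5) [0.4733 0.0373 0.012 ]
(304, 193) [0.5036 0.1329 0.062 ]
(336, 192) [0.5353 0.1348 0.062 ]
(337, 258) [0.5392 0.0659 0.062 ]
(304, 257.5) [0.505  0.0654 0.062 ]
```

Request:
step_arm([
  {"translation": [23,1,10],"roll": 0},
  {"translation": [23,1,15],"roll": 0},
  {"translation": [23,1,15],"roll": 0},
  {"translation": [23.4,1,15],"roll": 0},
  {"translation": [0,0,25],"roll": 0.11},
  {"translation": [0,0,25],"roll": 0.11},
  {"translation": [0,0,25],"roll": 0.11},
  {"translation": [0,0,25],"roll": 0.11},
  {"translation": [0,0,25],"roll": 0.11},
  {"translation": [0,0,10],"roll": 0},
  {"translation": [0,0,0],"roll": 0},
  {"translation": [0,0,0],"roll": 0},
])

```text
time: 4.5
tool_pos: [0.5211, 0.2221, 0.1212]
tool_rot: [3.142, -0.0, 1.053]
contact_force: [-0.2, 0.3, 0.3]
opening: 0.0917
grip_force: 0.0
```

```bash
python3 - <<'E'
from h import *
print(observe()['tool_pos'],observe()['tool_rot'])
c=get_calibration('wrist');im=snap('wrist','w2.png')
dial.h=proj('wrist',(.5205,.222,.066),c)
C=dial(im,c)
plan(C,None)
E
```

```text
[0.52111875 0.22207742 0.12120526] [ 3.14151472e+00 -1.84963037e-04  1.05311215e+00]
hub [316.6627907  260.88372093] [0.52084455 0.22333138 0.066     ] n 86 137 red r 0.022432684620366645 needle 18.45661570156826 red -46.87323399986603 ccw turn rad 1.1402209771230627
tool mm [ 0.5 -1.3 56.1] yaw 1.0525 roll None from [0.5217 0.2223 0.1221]
```

View pics/w2.png

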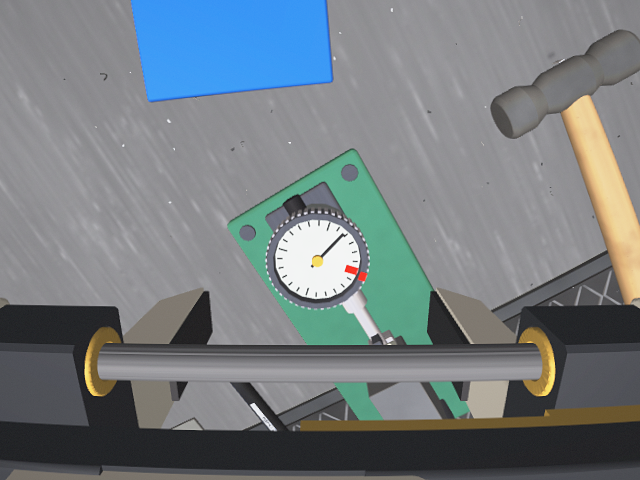

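The hub is at (317,261), the needle tip at (345,234) and the red mark at (351,269). The turn needed is about 1.13 rad counter-clockwise.

Request:
step_arm([
  {"translation": [0.3,-1,20],"roll": 0},
  {"translation": [0,0,20],"roll": 0},
  {"translation": [0,0,20],"roll": 0},
  {"translation": [0,0,11],"roll": 0},
  {"translation": [0,0,5],"roll": 0},
  {"translation": [0,0,0],"roll": 0},
])

```text
time: 5.05
tool_pos: [0.5203, 0.2228, 0.0448]
tool_rot: [-3.142, -0.0, 1.051]
contact_force: [0.5, 0.3, -0.4]
opening: 0.0916
grip_force: 0.0
```

Request:
step_arm([
  {"translation": [0,0,0],"roll": 0},
  {"translation": [0,0,0],"roll": 0},
  {"translation": [0,0,0],"roll": 0},
  {"translation": [0,0,0],"roll": 0},
  {"translation": [0,0,0],"roll": 0},
  {"translation": [0,0,0],"roll": 0},
], fingers=0.5, grip_force=15)

```text
time: 5.55
tool_pos: [0.5202, 0.2228, 0.0451]
tool_rot: [3.141, -0.0, 1.05]
contact_force: [-0.4, 0.2, -0.2]
opening: 0.0564
grip_force: 0.0
```

Request:
step_arm([
  {"translation": [0,0,0],"roll": 0},
  {"translation": [0,0,0],"roll": 0},
  {"translation": [0,0,0],"roll": 0},
])

```text
time: 5.8
tool_pos: [0.5201, 0.2229, 0.045]
tool_rot: [3.142, -0.0, 1.05]
contact_force: [-2.5, 1.3, 3.6]
opening: 0.0553
grip_force: 15.0
```

Request:
step_arm([
  {"translation": [0,0,0],"roll": -0.1},
  {"translation": [0,0,0],"roll": -0.1},
  {"translation": [0,0,0],"roll": -0.1},
  {"translation": [0,0,0],"roll": -0.1},
  {"translation": [0,0,0],"roll": -0.1},
  {"translation": [0,0,0],"roll": -0.1},
  {"translation": [0,0,0],"roll": -0.1},
  {"translation": [0,0,0],"roll": -0.1},
  {"translation": [0,0,0],"roll": -0.1},
  {"translation": [0,0,0],"roll": -0.1},
  {"translation": [0,0,0],"roll": -0.1},
  {"translation": [0,0,0],"roll": -0.03},
  {"translation": [0,0,0],"roll": 0},
  {"translation": [0,0,0],"roll": 0},
])

```text
time: 6.97
tool_pos: [0.5221, 0.223, 0.0451]
tool_rot: [3.138, 0.002, 2.18]
contact_force: [4.8, 1.3, -1.6]
opening: 0.0555
grip_force: 15.0
```

```bash
python3 - <<'E'
from h import *
print(observe()['tool_pos'],observe()['tool_rot'],observe()['grip_force'],observe()['opening'])
c=get_calibration('wrist');im=snap('wrist','w3.png')
dial.h=proj('wrist',(.5205,.222,.066),c)
C=dial(im,c)
E
```

```text
[0.52207471 0.22301416 0.04508078] [3.13754809e+00 1.75022679e-03 2.17997253e+00] 14.999713450670242 0.055508147175971405
hub [319.44278607 328.84079602] [0.51973688 0.22359018 0.066     ] n 201 107 red r 0.0193336690066893 needle 20.799864093155577 red 22.819195981485848 ccw turn rad -0.035243990141877686
```

Request:
step_arm([
  {"translation": [0,0,0],"roll": 0},
  {"translation": [0,0,0],"roll": 0},
  {"translation": [0,0,0],"roll": 0},
  {"translation": [0,0,0],"roll": 0},
  {"translation": [0,0,-15],"roll": 0},
  {"translation": [0,0,-20],"roll": 0},
  {"translation": [0,0,-20],"roll": 0.1},
  {"translation": [0,0,-20],"roll": 0.1},
  {"translation": [0,0,-20],"roll": 0.1},
  {"translation": [0,0,-20],"roll": 0.1},
  {"translation": [0,0,-5],"roll": 0.1},
  {"translation": [0,0,0],"roll": 0.09},
  {"translation": [0,0,0],"roll": 0},
  {"translation": [0,0,0],"roll": 0},
], fingers=1)

```text
time: 8.18
tool_pos: [0.5197, 0.2227, 0.1645]
tool_rot: [-3.141, 0.0, 1.593]
contact_force: [0.4, -0.1, 0.3]
opening: 0.0916
grip_force: 0.0
```

```bash
python3 - <<'E'
from h import *
print(observe()['tool_pos'],observe()['tool_rot'],observe()['contact_force'])
c=get_calibration('wrist');im=snap('wrist','w4.png')
dial.h=proj('wrist',(.5205,.222,.066),c)
C=dial(im,c); 
plan((.5217,.0985,.035),1.59)
E
```

```text
[0.51972997 0.2226744  0.1645197 ] [-3.14097541e+00  1.15067425e-04  1.59253048e+00] [ 0.4008978  -0.11163812  0.27619291]
hub [321.33333333 238.6969697 ] [0.52043054 0.22350078 0.066     ] n 66 81 red r 0.023059168763286196 needle 18.132047120875715 red 16.993551865342 ccw turn rad 0.01987049072739747
tool mm [-124.2   -0.7  129.3] yaw 1.5927 roll 0.003 from [0.5197 0.2227 0.1643]
```

View pics/w4.png

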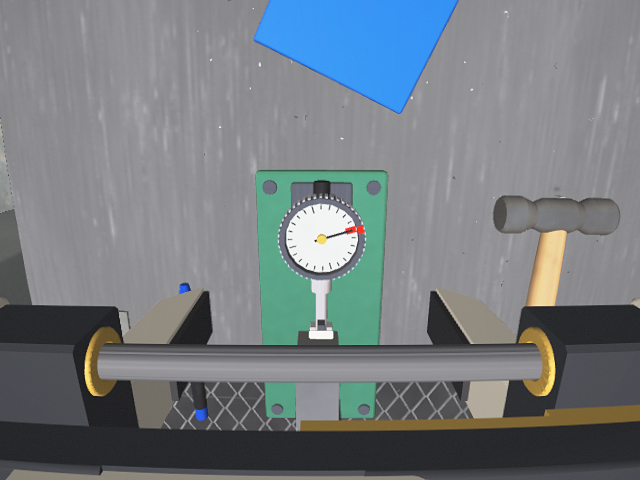

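The red mark (355,230) now lies on the needle tip, about 1° off. Next is the master.

Request:
step_arm([
  {"translation": [-25,0,0],"roll": 0},
  {"translation": [-25,0,0],"roll": 0},
  {"translation": [-25,0,0],"roll": 0},
  {"translation": [-25,0,5],"roll": 0},
  {"translation": [-24.2,-0.7,15],"roll": 0},
  {"translation": [0,0,25],"roll": 0},
  {"translation": [0,0,25],"roll": 0},
  {"translation": [0,0,25],"roll": 0},
  {"translation": [0,0,20],"roll": 0},
  {"translation": [0,0,15],"roll": 0},
  {"translation": [0,0,8],"roll": 0},
  {"translation": [0,0,4],"roll": 0},
  {"translation": [0,0,0],"roll": 0},
])

```text
time: 9.32
tool_pos: [0.5214, 0.0986, 0.0221]
tool_rot: [-3.14, -0.0, 1.591]
contact_force: [-0.5, 0.2, 0.1]
opening: 0.0914
grip_force: 0.0
```

Request:
step_arm([
  {"translation": [0,0,0],"roll": 0},
  {"translation": [0,0,0],"roll": 0},
  {"translation": [0,0,0],"roll": 0},
  {"translation": [0,0,0],"roll": 0},
  {"translation": [0,0,0],"roll": 0},
  {"translation": [0,0,0],"roll": 0},
  {"translation": [0,0,0],"roll": 0},
  {"translation": [0,0,0],"roll": 0},
  {"translation": [0,0,0],"roll": 0},
  {"translation": [0,0,0],"roll": 0},
  {"translation": [0,0,0],"roll": 0},
  {"translation": [0,0,0],"roll": 0},
  {"translation": [0,0,0],"roll": 0},
  {"translation": [0,0,0],"roll": 0},
], fingers=0.1, grip_force=45)

```text
time: 10.48
tool_pos: [0.5208, 0.0986, 0.0226]
tool_rot: [-3.14, -0.0, 1.59]
contact_force: [-6.2, -0.1, 4.4]
opening: 0.0328
grip_force: 45.0
```

Request:
step_arm([
  {"translation": [0,0,-5],"roll": 0},
  {"translation": [0,0,-12],"roll": 0},
  {"translation": [0,0,-20],"roll": 0},
  {"translation": [0,0,-25],"roll": 0},
  {"translation": [0,0,-25],"roll": 0},
  {"translation": [0,0,-20],"roll": 0},
  {"translation": [12,1.4,-13],"roll": 0},
  {"translation": [25,2.8,0],"roll": 0},
  {"translation": [25,2.8,0],"roll": 0},
  {"translation": [25,2.8,0],"roll": 0},
  {"translation": [25,2.8,0],"roll": 0},
  {"translation": [25,2.8,0],"roll": 0},
  {"translation": [25,2.8,0],"roll": 0},
  {"translation": [25,2.8,0],"roll": 0},
  {"translation": [25,2.8,0],"roll": 0},
  {"translation": [25,2.8,0],"roll": 0},
  {"translation": [25,2.8,0],"roll": 0},
  {"translation": [12,1.4,0],"roll": 0},
  {"translation": [8,0.8,0],"roll": 0},
  {"translation": [0,0,0],"roll": 0},
])

```text
time: 12.15
tool_pos: [0.5474, 0.3825, 0.1412]
tool_rot: [-3.14, 0.0, 1.591]
contact_force: [0.3, -0.6, -8.6]
opening: 0.0329
grip_force: 45.0
```

```bash
python3 - <<'E'
from h import *
print(observe())
c=get_calibration('wrist');im=snap('wrist','w5.png')
a=im.astype(int);m=((a[...,2]>180)&(a[...,0]<90)).astype(np.uint8)
h=max(cv2.findContours(m,0,2)[0],key=cv2.contourArea);q=cv2.approxPolyDP(cv2.convexHull(h),8,True)[:,0]
print([(tuple(u),atz('wrist',u,.004,c).round(3)[:2]) for u in q])
for r in search_frame('wrist','pad')+search_frame('scene','pad'):print(r)
s=read_camera('scene');print([ (r['at'],r['confidence']) for r in search_frame('scene','pad')])
plan((.547,.381,.016),1.59)
E
```

```text
{'time': 12.15, 'qpos': array([4.95023321e-01, 6.74226625e-01, 1.20357186e+00, 4.82290236e-04,
       1.26522494e+00, 4.74201840e-01]), 'qvel': array([-0.03386895, -0.02461546,  0.03611778, -0.0183966 , -0.00046789,
       -0.01791469]), 'joint_efforts': array([  0.51347282, -64.14604425, -27.59567678,   0.09450954,
         0.09379089,   0.16462354]), 'tool_pos': array([0.54736621, 0.38248865, 0.1412159 ]), 'tool_rot': array([-3.14010980e+00,  2.44334157e-04,  1.59147257e+00]), 'contact_force': array([ 0.31949818, -0.60834968, -8.58790472]), 'torque': array([-0.09921992,  0.03513539,  0.05712195]), 'grip_force': 44.99818503856659, 'opening': 0.032883101994850644}
[((np.int32(280), np.int32(115)), array([0.518, 0.46 ])), ((np.int32(429), np.int32(188)), array([0.625, 0.412])), ((np.int32(374), np.int32(289)), array([0.59 , 0.332])), ((np.int32(266), np.int32(283)), array([0.507, 0.335])), ((np.int32(217), np.int32(260)), array([0.47 , 0.353]))]
{'at': [0.544, 0.4033, 0.0022], 'confidence': 0.63}
{'at': [0.5404, 0.3784, 0.0041], 'confidence': 0.76}
[([0.5406, 0.3788, 0.0035], 0.81)]
tool mm [  1.1  -1.1 126.7] yaw 1.5886 roll -0.001 from [0.5481 0.3799 0.1427]
```

Request:
step_arm([
  {"translation": [0,0,15],"roll": 0},
  {"translation": [0,0,25],"roll": 0},
  {"translation": [0,0,25],"roll": 0},
  {"translation": [0,0,25],"roll": 0},
  {"translation": [0,0,17],"roll": 0},
  {"translation": [0,0,10],"roll": 0},
  {"translation": [0,0,5],"roll": 0},
  {"translation": [0,0,3],"roll": 0},
  {"translation": [0,0,1.5],"roll": 0},
  {"translation": [0,0,0],"roll": 0},
])

```text
time: 13.23
tool_pos: [0.5487, 0.3814, 0.0173]
tool_rot: [3.14, -0.001, 1.59]
contact_force: [0.9, -0.2, -7.9]
opening: 0.0326
grip_force: 45.0
```

Request:
step_arm([
  {"translation": [0,0,1],"roll": 0},
  {"translation": [0,0,1],"roll": 0},
  {"translation": [0,0,0],"roll": 0},
])

```text
time: 13.48
tool_pos: [0.5482, 0.3813, 0.0147]
tool_rot: [3.141, -0.0, 1.59]
contact_force: [-0.8, 0.4, -8.3]
opening: 0.0331
grip_force: 45.0
```

Request:
step_arm([
  {"translation": [0,0,0.7],"roll": 0},
  {"translation": [0,0,0.7],"roll": 0},
  {"translation": [0,0,0],"roll": 0},
])

```text
time: 13.73
tool_pos: [0.5482, 0.3813, 0.0147]
tool_rot: [3.141, -0.001, 1.59]
contact_force: [-3.4, -2.0, 4.7]
opening: 0.0327
grip_force: 45.0
```

Request:
step_arm([
  {"translation": [0,0,0],"roll": 0},
  {"translation": [0,0,0],"roll": 0},
  {"translation": [0,0,0],"roll": 0},
  {"translation": [0,0,0],"roll": 0},
  {"translation": [0,0,0],"roll": 0},
  {"translation": [0,0,-20],"roll": 0},
  {"translation": [0,0,-30],"roll": 0},
  {"translation": [0,0,-30],"roll": 0},
  {"translation": [0,0,-30],"roll": 0},
  {"translation": [0,0,-30],"roll": 0},
  {"translation": [0,0,-20],"roll": 0},
  {"translation": [-20,-2,0],"roll": 0},
  {"translation": [-35,-3.5,0],"roll": 0},
  {"translation": [-35,-3.5,0],"roll": 0},
  {"translation": [-35,-3.5,0],"roll": 0},
  {"translation": [-35,-3.5,0],"roll": 0},
  {"translation": [-35,-3.5,0],"roll": 0},
  {"translation": [-35,-3.5,0],"roll": 0},
  {"translation": [-35,-3.5,0],"roll": 0},
  {"translation": [-35,-3.5,0],"roll": 0},
], fingers=1)

```text
time: 15.4
tool_pos: [0.5234, 0.079, 0.173]
tool_rot: [3.141, -0.0, 1.59]
contact_force: [0.6, 0.3, -0.8]
opening: 0.0918
grip_force: 0.0
```

Request:
step_arm([
  {"translation": [-35,-3.5,0],"roll": 0},
  {"translation": [-35,-3.5,0],"roll": 0},
  {"translation": [-35,-3.5,0],"roll": 0},
  {"translation": [-35,-3.5,0],"roll": 0},
  {"translation": [-35,-3.5,0],"roll": 0},
  {"translation": [-35,-3.5,0],"roll": 0},
  {"translation": [-35,-3.5,0],"roll": 0},
  {"translation": [-35,-3.5,0],"roll": 0},
  {"translation": [0,0,0],"roll": 0.1},
  {"translation": [0,0,0],"roll": 0.1},
  {"translation": [0,0,0],"roll": 0.1},
  {"translation": [0,0,0],"roll": 0.1},
  {"translation": [0,0,0],"roll": 0.1},
  {"translation": [0,0,0],"roll": 0.1},
  {"translation": [0,0,0],"roll": 0.1},
  {"translation": [0,0,0],"roll": 0.1},
  {"translation": [0,0,0],"roll": 0.1},
  {"translation": [0,0,0],"roll": 0.1},
  {"translation": [0,0,0],"roll": 0},
  {"translation": [0,0,0],"roll": 0},
])

```text
time: 17.07
tool_pos: [0.501, -0.1999, 0.1728]
tool_rot: [3.141, -0.0, 0.593]
contact_force: [-0.2, 0.5, 0.4]
opening: 0.0918
grip_force: 0.0
```

```bash
python3 - <<'E'
from h import *
print(observe()['tool_pos'],observe()['tool_rot'])
snap('wrist','w6.png')
for r in search_frame('wrist','spacer_centre'):print(r)
E
```

```text
[ 0.50104171 -0.19989318  0.17283571] [ 3.14144511e+00 -1.75622414e-04  5.92763922e-01]
{'at': [0.503, -0.2102, 0.0496], 'confidence': 0.97}
{'at': [0.3897, -0.1888, 0.0439], 'confidence': 0.82}
{'at': [0.5498, -0.0667, 0.0519], 'confidence': 0.74}
{'at': [0.3594, -0.0588, 0.036], 'confidence': 0.68}
```

View pics/w6.png

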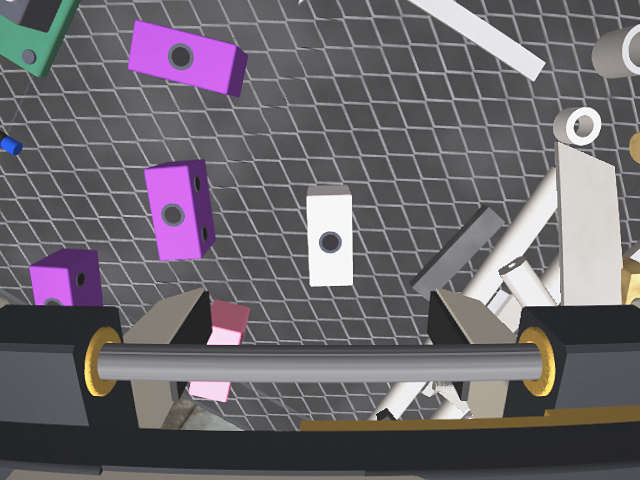

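The wrist view shows the white spacer upright with top corners at (307,196), (351,195), (353,286) and (310,287), and its bore at (330,242). The purple and pink look-alikes are clear of the fingers.

```bash
python3 - <<'E'
from h import *
c=get_calibration('wrist')
P=np.array([atz('wrist',u,.046,c) for u in [(307,196),(351,194.5),(353,285.5),(310,287)]])
print(P.round(4),P.mean(0)); d=P[0]+P[1]-P[2]-P[3];yaw=np.arctan2(d[1],d[0]);print('yaw',yaw,np.linalg.norm(d)/2)
print('bore tri',tri([ray('wrist',(330,242),c),ray('scene',(679/2.5+180,393/2.5+170)),ray('side',(65/2.6+160,344/2.6+160))]))
print('bore z',atz('wrist',(330,242),.046,c))
m=P.mean(0);plan((m[0],m[1],.018),yaw)
E
```

```text
[[ 0.5169 -0.1807  0.046 ]
 [ 0.5349 -0.2054  0.046 ]
 [ 0.48   -0.246   0.046 ]
 [ 0.4612 -0.2202  0.046 ]] [ 0.49825096 -0.21308753  0.046     ]
yaw 0.6272423504715803 0.06831491754439478
bore tri [ 0.49861934 -0.21087748  0.04625368]
bore z [ 0.49829018 -0.21280189  0.046     ]
tool mm [ -9.6   9.4 154.8] yaw 0.5925 roll -0.035 from [ 0.501  -0.1999  0.1728]
```

Request:
step_arm([
  {"translation": [-9.6,9.4,10],"roll": 0},
  {"translation": [0,0,25],"roll": -0.035},
  {"translation": [0,0,30],"roll": 0},
  {"translation": [0,0,30],"roll": 0},
  {"translation": [0,0,25],"roll": 0},
  {"translation": [0,0,20],"roll": 0},
  {"translation": [0,0,12],"roll": 0},
  {"translation": [0,0,6],"roll": 0},
  {"translation": [0,0,0],"roll": 0},
])

```text
time: 17.92
tool_pos: [0.4972, -0.2131, 0.0131]
tool_rot: [-3.139, 0.001, 0.625]
contact_force: [-0.4, -0.1, 0.2]
opening: 0.092
grip_force: 0.0
```

Request:
step_arm([
  {"translation": [0,0,0],"roll": 0},
  {"translation": [0,0,0],"roll": 0},
  {"translation": [0,0,0],"roll": 0},
  {"translation": [0,0,0],"roll": 0},
  {"translation": [0,0,0],"roll": 0},
  {"translation": [0,0,0],"roll": 0},
  {"translation": [0,0,0],"roll": 0},
  {"translation": [0,0,0],"roll": 0},
  {"translation": [0,0,0],"roll": 0},
  {"translation": [0,0,0],"roll": 0},
  {"translation": [0,0,0],"roll": 0},
  {"translation": [0,0,0],"roll": 0},
  {"translation": [0,0,0],"roll": 0},
  {"translation": [0,0,0],"roll": 0},
], fingers=0.1, grip_force=35)

```text
time: 19.08
tool_pos: [0.4981, -0.2128, 0.0148]
tool_rot: [-3.141, 0.0, 0.625]
contact_force: [-0.9, 0.9, 1.1]
opening: 0.0317
grip_force: 35.0
```

Request:
step_arm([
  {"translation": [0,0,-8],"roll": 0},
  {"translation": [0,0,-15],"roll": 0},
  {"translation": [0,0,-25],"roll": 0},
  {"translation": [0,0,-25],"roll": 0},
  {"translation": [0,0,-20],"roll": -0.1},
  {"translation": [0,0,-20],"roll": -0.1},
  {"translation": [0,0,-20],"roll": -0.1},
  {"translation": [0,0,-20],"roll": -0.1},
  {"translation": [0,0,-7],"roll": -0.1},
  {"translation": [0,0,0],"roll": -0.1},
  {"translation": [0,0,0],"roll": -0.1},
  {"translation": [0,0,0],"roll": -0.1},
  {"translation": [0,0,0],"roll": -0.1},
  {"translation": [0,0,0],"roll": -0.065},
  {"translation": [30,4.4,0],"roll": 0},
  {"translation": [30,4.4,0],"roll": 0},
  {"translation": [30,4.4,0],"roll": 0},
  {"translation": [30,4.4,0],"roll": 0},
  {"translation": [30,4.4,0],"roll": 0},
  {"translation": [32,4.4,0],"roll": 0},
])

```text
time: 20.75
tool_pos: [0.5211, -0.0295, 0.1751]
tool_rot: [3.141, 0.0, 1.589]
contact_force: [0.1, 0.3, -2.4]
opening: 0.0319
grip_force: 35.0
```

Request:
step_arm([
  {"translation": [0,0,0],"roll": 0},
  {"translation": [0,0,0],"roll": 0},
  {"translation": [0,0,0],"roll": 0},
])

```text
time: 21.0
tool_pos: [0.5212, -0.0308, 0.175]
tool_rot: [3.141, 0.0, 1.591]
contact_force: [-0.2, -0.4, -2.5]
opening: 0.0316
grip_force: 35.0
```

```bash
python3 - <<'E'
from h import *
print(observe()['tool_pos'],observe()['tool_rot'],observe()['contact_force'])
im=snap('wrist','w7.png');print(np.round(get_calibration('wrist')['world_from_camera'],4))
a=cv2.imread('pics/w7.png')[30:480,200:500]
E
```

```text
[ 0.52117132 -0.03082078  0.1749812 ] [3.14140377e+00 4.77973749e-04 1.59052749e+00] [-0.20507356 -0.40776006 -2.47511916]
[[ 9.998e-01 -1.850e-02 -5.900e-03  5.191e-01]
 [ 1.940e-02  9.567e-01  2.903e-01  4.510e-02]
 [ 3.000e-04 -2.904e-01  9.569e-01  3.334e-01]
 [ 0.000e+00  0.000e+00  0.000e+00  1.000e+00]]
```

View pics/w7.png

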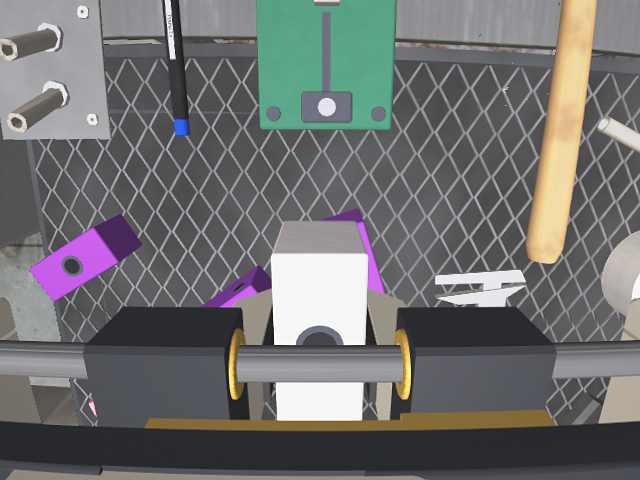

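The anvil top spans (302,92) to (351,122), so its measuring face edge is at row 92. The held spacer's front top edge is at row 253, columns 272–367, and its bottom edge at row 222, columns 283–357.

```bash
python3 - <<'E'
from h import *
cv2.setNumThreads(1)
c=get_calibration('wrist');o=observe()
g=cv2.imread('pics/w7.png',0).astype(float)
# refine edges: gradients
pr=g[80:130,310:318].mean(1);print('anvil rows',pr.round().astype(int))
pc=g[98:102,294:360].mean(0);print('anvil cols from 294',pc.round().astype(int))
pr=g[215:262,290:350].mean(1);print('sp rows from215',pr.round().astype(int))
P=lambda u,z:(u,atz('wrist',u,z,c).round(4))
for u,z in [((302,92),.046),((351.5,92),.046),((326.5,92),.046),((326.5,122),.046),((272.5,253),.2065),((367,253),.2065),((283,222),.1605),((357,222),.1605),((259,129),.012),((394.5,129),.012),((327,10),.012)]: print(*P(u,z))
E
```

```text
anvil rows [140 140 141 141 141 141 141 142 141 140 142 108 109 112 115 115 115 116
 116 116 116 115 115 115 115 116 116 118 117 115 115 115 116 116 116 117
 117 117 117 116 111 103 106 136 145 145 142 137 135 100]
anvil cols from 294 [140 140 140 141 140 141 143 101 116 116 115 114 113 114 115 116 116 116
 116 116 116 116 116 115 112 120 148 180 206 214 223 229 232 231 228 220
 211 201 176 142 116 114 115 114 114 114 114 116 116 114 114 114 116 117
 117 114 105  87 115 143 140 141 140 140 140 140]
sp rows from215 [ 97  94  93  92  90 104 135 151 150 150 151 151 151 150 150 150 151 150
 150 150 151 151 151 151 151 152 152 152 152 152 152 153 153 154 154 154
 153 157 202 243 247 246 246 246 247 246 246]
(302, 92) [0.5074 0.0609 0.046 ]
(351.5, 92) [0.54   0.0615 0.046 ]
(326.5, 92) [0.5236 0.0612 0.046 ]
(326.5, 122) [0.524  0.0419 0.046 ]
(272.5, 253) [0.5048 0.0027 0.2065]
(367, 253) [0.5353 0.0032 0.2065]
(283, 222) [0.5044 0.0014 0.1605]
(357, 222) [0.5361 0.002  0.1605]
(259, 129) [0.474  0.0356 0.012 ]
(394.5, 129) [0.5759 0.0376 0.012 ]
(327, 10) [0.5232 0.1191 0.012 ]
```

```bash
python3 - <<'E'
from h import *
import copy
c=copy.deepcopy(get_calibration('wrist'))
W7=np.array(c['world_from_camera']);o=observe()
from scipy.spatial.transform import Rotation as Ro
def T(p,r): M=np.eye(4);M[:3,:3]=Ro.from_euler('xyz',r).as_matrix();M[:3,3]=p;return M
rel=np.linalg.inv(T(o['tool_pos'],o['tool_rot']))@W7
c1=dict(c);c1['world_from_camera']=T([.5194,.1295,.3107],[-3.1415,0,1.603])@rel
for p in [(.523,.062,.062),(.523,.067,.062),(.523,.133,.062),(.523,.128,.062),(.523,.062,.046),(.523,.042,.046),(.523,.036,.012),(.52,.26,.012)]: print(p,proj('wrist',p,c1).round(1))
g=cv2.imread('pics/w1.png',0);print(g[185:280,313].reshape(-1,19));
E
```

```text
(0.523, 0.062, 0.062) [321.2 261. ]
(0.523, 0.067, 0.062) [321.3 256.5]
(0.523, 0.133, 0.062) [323.6 193.4]
(0.523, 0.128, 0.062) [323.4 198.4]
(0.523, 0.062, 0.046) [321.1 256.1]
(0.523, 0.042, 0.046) [320.5 273.4]
(0.523, 0.036, 0.012) [320.2 267.7]
(0.52, 0.26, 0.012) [324.6  63.3]
[[155 152 151 149 144 115  77  81  82  83  84  84  75 120 168 166 165 166
  165]
 [164 163 163 165 164 163 163 164 163 163 164 164 163 164 163 163 162 162
  162]
 [163 164 164 166 166 168 168 168 168 169 168 170 169 170 170 170 170 170
  170]
 [171 171 172 171 170 171 171 171 172 172 172 171 173 173 174 170 171 172
  158]
 [131 125 127 127 125 123 123 126 127 127 129 120  99  90  94  93  93  95
   96]]
```

```bash
python3 - <<'E'
import cv2,numpy as np
from h import *
s=snap('side','side2.png')
a=cv2.resize(cv2.imread('pics/side2.png')[200:280,270:390],None,fx=5,fy=5,interpolation=cv2.INTER_CUBIC)
b=cv2.resize(cv2.imread('pics/w1.png')[180:280,280:400],None,fx=5,fy=5,interpolation=cv2.INTER_CUBIC)
cv2.imwrite('pics/x.png',cv2.resize(np.vstack([a,b[:500]]),None,fx=.66,fy=.66))
E
```

```text
(no output)
```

View pics/x.png

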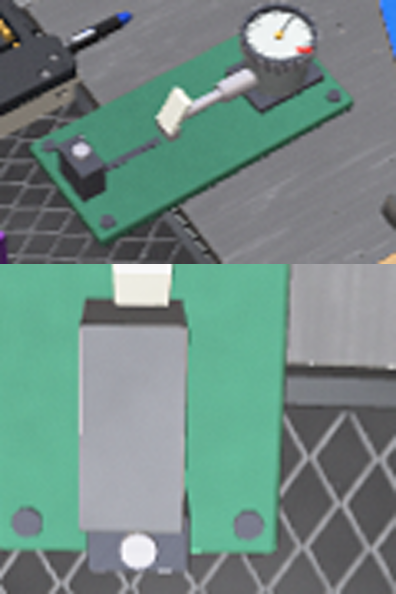

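In the enlarged w1 crop I can see that I misread the master's near edge before. Its top runs from row 198 to 260, which gives y 0.128 to 0.0625 and agrees with the anvil face at y≈0.062. Next I move above the gap.

Request:
step_arm([
  {"translation": [20,0.5,0],"roll": 0},
  {"translation": [25,1,0],"roll": 0},
  {"translation": [25,1,0],"roll": 0},
  {"translation": [25,1,0],"roll": 0},
  {"translation": [20,1,0],"roll": 0},
  {"translation": [14.1,0,0],"roll": 0},
  {"translation": [0,0,20],"roll": 0},
  {"translation": [0,0,25],"roll": 0},
  {"translation": [0,0,25],"roll": 0},
  {"translation": [0,0,20],"roll": 0},
  {"translation": [0,0,10],"roll": 0},
  {"translation": [0,0,0],"roll": 0},
  {"translation": [0,0,0],"roll": 0},
])

```text
time: 22.18
tool_pos: [0.5236, 0.0979, 0.0751]
tool_rot: [-3.142, -0.0, 1.589]
contact_force: [-0.8, 0.1, -1.4]
opening: 0.032
grip_force: 35.0
```

```bash
python3 - <<'E'
from h import *
for i in range(3):
    plan((.5232,.0983,.0265),1.59); read_camera('side')
print(observe()['contact_force'])
E
```

```text
tool mm [ 0.4 -0.4 48.6] yaw 1.5887 roll -0.001 from [0.5236 0.0979 0.0751]
tool mm [ 0.2 -1.  49.3] yaw 1.5889 roll -0.001 from [0.5242 0.0981 0.0758]
tool mm [ 0.  -1.2 49.7] yaw 1.5891 roll -0.001 from [0.5244 0.0983 0.0762]
[-0.06285691 -1.19785505 -2.56107358]
```

Request:
step_arm([
  {"translation": [0,-0.5,4],"roll": 0},
  {"translation": [0,0,4],"roll": 0},
  {"translation": [0,0,4],"roll": 0},
  {"translation": [0,0,4],"roll": 0},
  {"translation": [0,0,4],"roll": 0},
  {"translation": [0,0,0],"roll": 0},
])

```text
time: 22.83
tool_pos: [0.5225, 0.0982, 0.054]
tool_rot: [-3.141, 0.001, 1.59]
contact_force: [-0.4, -3.0, -1.8]
opening: 0.0318
grip_force: 35.0
```

Request:
step_arm([
  {"translation": [0,0,4],"roll": 0},
  {"translation": [0,0,4],"roll": 0},
  {"translation": [0,0,4],"roll": 0},
  {"translation": [0,0,4],"roll": 0},
  {"translation": [0,0,4],"roll": 0},
  {"translation": [0,0,3],"roll": 0},
  {"translation": [0,0,2],"roll": 0},
  {"translation": [0,0,0],"roll": 0},
])

```text
time: 23.5
tool_pos: [0.5226, 0.0981, 0.0291]
tool_rot: [-3.141, 0.001, 1.59]
contact_force: [2.1, -5.7, -4.2]
opening: 0.0315
grip_force: 35.0
```

Plunger force is about 5.5 N on −y, so the spacer is pushing the plunger back. I'll lower the last millimetres.

Request:
step_arm([
  {"translation": [0,0,1],"roll": 0},
  {"translation": [0,0,1],"roll": 0},
  {"translation": [0,0,0],"roll": 0},
])

```text
time: 23.75
tool_pos: [0.5227, 0.0981, 0.0273]
tool_rot: [-3.141, 0.001, 1.59]
contact_force: [0.8, -6.1, -1.9]
opening: 0.0319
grip_force: 35.0
```

Request:
step_arm([
  {"translation": [0,0,0.8],"roll": 0},
  {"translation": [0,0,0.8],"roll": 0},
  {"translation": [0,0,0],"roll": 0},
])

```text
time: 24.0
tool_pos: [0.5227, 0.0982, 0.0267]
tool_rot: [3.141, 0.001, 1.59]
contact_force: [-2.0, -5.9, 7.5]
opening: 0.0319
grip_force: 35.0
```

Request:
step_arm([
  {"translation": [0,0,0],"roll": 0},
  {"translation": [0,0,0],"roll": 0},
  {"translation": [0,0,0],"roll": 0},
  {"translation": [0,0,0],"roll": 0},
  {"translation": [0,0,0],"roll": 0},
  {"translation": [0,0,0],"roll": 0},
  {"translation": [0,0,-15],"roll": 0},
  {"translation": [0,0,-30],"roll": 0},
  {"translation": [0,0,-30],"roll": 0},
  {"translation": [0,0,-30],"roll": 0},
  {"translation": [0,0,-30],"roll": 0},
  {"translation": [0,0,-30],"roll": 0},
  {"translation": [0,0,-30],"roll": 0},
  {"translation": [0,0,-30],"roll": 0},
  {"translation": [10,0,-30],"roll": 0},
  {"translation": [20,0,-20],"roll": 0},
  {"translation": [10,0,0],"roll": 0},
  {"translation": [0,0,0],"roll": 0},
  {"translation": [0,0,0],"roll": 0},
], fingers=1)

```text
time: 25.58
tool_pos: [0.5214, 0.1387, 0.3001]
tool_rot: [-3.14, 0.0, 1.591]
contact_force: [0.3, -1.4, 0.2]
opening: 0.0918
grip_force: 0.0
```

```bash
python3 - <<'E'
from h import *
print(observe()['tool_pos'],observe()['tool_rot'])
c=get_calibration('wrist');im=snap('wrist','w8.png')
dial.h=proj('wrist',(.5205,.222,.066),c)
dial(im,c)
u0,v0=proj('wrist',(.5205,.2225,.066),c);print(u0,v0)
w=cv2.imread('pics/w8.png');s=read_camera('side')
cv2.imwrite('pics/x2.png',np.vstack([cv2.resize(w[0:300,180:480],(600,600))[:600],]))
E
```

```text
[0.52137946 0.13872174 0.30006821] [-3.13972778e+00  4.41943549e-04  1.59109568e+00]
hub [321.25       108.66666667] [0.52041448 0.22248567 0.066     ] n 24 46 red r 0.02256775435033602 needle -11.217504810830993 red 17.868482067092735 ccw turn rad -0.5076462372116354
321.34464815962343 108.65241375995797
```

View pics/x2.png

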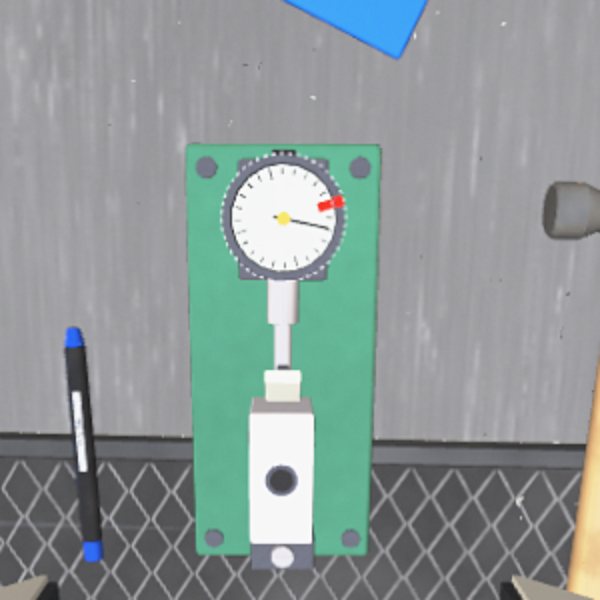

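The spacer is seated against the anvil and centred, and the needle stands 0.51 rad clockwise of the red mark (0.50 is ideal). I'll check the master quickly, then hand in.

```bash
python3 - <<'E'
from h import *
for n in ['scene','side']:
    read_camera(n); print(n,[(np.round(r['at'],3),round(r['confidence'],2)) for r in search_frame(n,'master_centre')[:2]])
print(hand_in())
E
```

```text
scene [(array([0.535, 0.362, 0.032]), 0.56)]
side [(array([0.559, 0.369, 0.049]), 0.95), (array([0.533, 0.054, 0.045]), 0.18)]
the job is handed in; nothing more can be done
None
```

The job is handed in, with no verdict returned. The dial was zeroed to within about 1° on the master, the master is standing on the blue pad near its centre, and the spacer is seated against the anvil with the needle 0.51 rad clockwise of the zero mark (0.50 ideal).

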